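# Find and hold the heavy side of a centrifuge rotor

## Task

The round white rotor on the slanted balancing stand is heavier on one side, but nothing on the outside shows which. Grip the black knob at its centre and turn the rotor well over to both sides to feel where the heavy side is; then bring the heavy side to the lowest point of the slope, at the stand's steel index finger, and finish while still gripping the knob, holding the rotor still there. Leave the things around the stand alone.

Things in the scene. Friction and masses are not known exactly. Their poses are not given: they have to be found in the camera images.
- stand: grey balancing stand fixed to the table, foot 110 x 100 x 12 mm, 160 mm tall with the rotor and knob. Origin: on the table under the rotor's centre; z up; its -x is the way the slope falls (roughly to the robot). The rotor's axle leans 35 degrees from vertical towards -x and passes 90 mm above the origin. Its place and yaw vary.
- knob_grip (a point): point on the axle inside the knob, 30 mm out from the rotor's top face: put the TCP here, tool along the axle. The knob, fixed to the rotor, is a round black cylinder 38 mm across, from 10 to 44 mm above that face. z points outwards along the axle (up, leaning 35 degrees to the stand's -x); x and y turn with the rotor; at rotor angle 0, -x points down the slope.
- rotor (a joint): rotor angle (rad), growing counter-clockwise as seen from the knob; turns 15 rad either way. The rotor is a white disc 120 mm across, 22 mm thick, with six alike grey caps and one small lug on the rim; at 0 the lug is lowest, at the index finger. The lug says nothing about the weight: 0.25 to 0.36 kg hidden 45 mm from the axle, at an angle that differs each time.
- low_mark (a point): tip of the stand's steel index finger, just beyond the rotor's lowest edge. Behaviour: the bearing drags. Let go, the rotor turns slowly (a few seconds) towards heavy side down but stops 20 to 35 degrees short on the side it came from, equally on both sides; near heavy side up it also stays. Heavy side down lies midway between the rests reached from the two sides. Turning needs under 0.25 N m.
- tape_roll: tape roll 103 mm across, 25 mm high, lying flat, bystander
- marker: pen 133 mm long, lying flat, bystander
- clip_box: small carton 35 x 67 x 21 mm, bystander; origin under its centre
Things that resemble listed ones, but are neither listed nor needed, are in the scene too. Leave any yellow look-alike of the stand alone.

How it is judged:
By the outcome, as a careful person would: the job done as asked, in the order asked, and still so for the second after the job is handed in, while the arm keeps its last pose, push and grip.
It also fails if it takes over 51 s, if anything falls off the work surface, if the arm or the gripper's body presses on something with over 40 N, if the wrist force passes 120 N, or if a joint passes its speed limit or range.

## Robot

A 6-joint arm with a two-finger parallel gripper is mounted at the origin on a cart in front of the work surface, level with it; the furniture and walls round the work are solid. World frame = base frame: x ahead of the robot, y to its left, z up, the work surface at z = 0. Lengths are in m, angles in rad, forces in N, time in s.
With the tool pointing down it reaches from about 0.35 to 0.975 m from the base axis. Payload 7.1 kg.
Tool frame: the origin (TCP) lies between the finger pads, 19 mm behind the fingertips; this is the grasp point; z points along the fingers, y is the line along which they close (so a half turn about z gives the same grasp; the last joint's range is limited). The gripper opens to 88 mm and grips with 3 to 60 N. Pads are 20 mm wide; open, the fingers measure 115 mm over their backs; the gripper's body (75 mm by 178 mm) begins 61 mm behind the grasp point.
Start: joints at [-1.172, 0.423, 1.63, -0, 1.089, -0.019], TCP at [0.254, -0.571, 0.241] pointing down, gripper open.
Joint ranges: [-3, 3], [-0.9, 2.11], [0.09, 2.58], [-1.31, 4.45], [0.11, 2.69], [-2.54, 2.54]. Speed limits (rad/s): [2.39, 2.39, 3.01, 3.14, 3.14, 3.14].

## Interface

Orientations are given as a rotation vector (axis times angle).
In Python, from plant import bot, get_image, ticket gives the robot as it stands.
- The arm moves only by the tool move_arm, never from a script. Its argument "motion" is a list of rows, each a list of 7 numbers: the shift along the tool's x, y, z in m, then the turn, a rotation vector about the tool's x, y, z in rad, then the closure, from -1 (fully open) to 1 (shut). A call has exactly 8 rows; each row shifts and turns the commanded pose from where the row before left it, along the tool's axes as they then stand; what a row does not reach is not made up. A row lasts 1/8 s, in which the tool goes at most 62.5 mm and 10.7 degrees, less where a joint would pass 70% of its speed; a pose out of reach is approached as far as the arm can. A call is refused whole if a number of a shift passes 0.0625 or a number of a turn 0.188, either way. A call with a gripper value outside its range is refused whole. The fingers move at their own pace and stop on an object; "squeeze" is the grip in N (left out, the last holds). Time passes only in rows, so rows that do not move let the fingers close, or fill a call up. It gives the time, the measured TCP pose, the force, the opening and the grip force at its end, in the units of the state.
- bot.state(): the state, without advancing time (a new reading comes with each control period).
- get_image(name): name is "scene" or "side" or "wrist"; returns a dict with "frame" (400x640x3 uint8, red, green, blue), "range_z" (400x640 float32, m along the optical axis (not along the pixel's ray), 0 where there is no reading), "vertical_fov" (degrees; the focal length in pixels is half the picture's height over the tangent of half this angle, whatever the lens; pixels are square), "cx", "cy" (the principal point, pixels), "rvec" (rotation vector, rad) and "tvec" (3), from world to camera coordinates, as OpenCV has them. Camera axes: x right, y down, z forward; pixel columns grow to the right and rows downward; lengths in m; the calibration is good to about 2 mm. A picture is of the moment at which its call begins.
- ticket.sign_off(): hands the job in; it is judged then, once.
The state is a dict: "time": time; "joints": joint angles; "qd": joint speeds; "effort": joint torques, N m; "tool_pos": TCP position; "eef_rot": TCP orientation; "force": force on the tool from outside, world axes, zero at the start; "torque": the same for the moment, N m; "width": opening from 0.0 (shut) to 1.0 (fully open); "grip_force": force on a finger pad.
Only numpy, scipy, OpenCV 4.12 (cv2) and the standard library are available. Lean on these libraries where they do the work, as an engineer would, in place of code of your own. Each camera call takes 0.05 s, during which the arm holds its last target. There are 200 camera calls.

## Working session

There is one attempt and no reset: what is moved stays moved. The work goes in short steps, Python scripts to look and compute and a tool call to move; the robot and the scene stay as the last step left them, time stands still between calls to the robot, and variables do not carry over. Pictures are saved under pics/ and viewed, at most 10 in all, crops included, and the job is handed in when it is done.

Besides the shell and the picture viewer there is one more tool, called after "Call:" as a command line: name --pt "numbers of a row" for each row, then --argument value for the rest. move_arm: Moves the arm, as the interface text tells. Its arguments: {"type":"object","properties":{"motion":{"type":"array"},"squeeze":{"type":"number"}},"required":["motion"]}

```bash
mkdir -p pics; ls; cat > h.py <<'E'
import numpy as np, cv2
from scipy.spatial.transform import Rotation as R
from plant import bot, get_image
def cam(n):
    d=get_image(n); f=200/np.tan(np.radians(d["vertical_fov"])/2)
    d["f"]=f; Rm=R.from_rotvec(np.ravel(d["rvec"])).as_matrix(); t=np.ravel(d["tvec"])
    v,u=np.mgrid[0:400,0:640]; z=d["range_z"]
    P=np.stack([(u-d["cx"])/f*z,(v-d["cy"])/f*z,z],-1)
    d["W"]=(P-t)@Rm; d["R"]=Rm; d["t"]=t
    return d
def save(n,im): cv2.imwrite("pics/"+n,cv2.cvtColor(im,cv2.COLOR_RGB2BGR))
E
python3 - <<'E'
from h import *
a=cam("scene");b=cam("side")
save("a.png",a["frame"]);save("b.png",b["frame"])
for n,d in(("a",a),("b",b)):
    np.savez(n,**{k:v for k,v in d.items()})
    print(n,d["f"],-d["R"].T@d["t"],d["R"][2])
print(bot.state())
E
```

```text
pics
a 431.94617283690167 [0.08569389 0.74081034 0.76813634] [ 0.48121727 -0.4843444  -0.73064386]
b 372.4846560965794 [0.26126567 1.03671657 0.44042449] [ 0.27918888 -0.86149578 -0.42412095]
{'time': 0.1, 'joints': array([-1.17200608e+00,  4.23732880e-01,  1.63057528e+00, -5.01371962e-06,
        1.08855912e+00, -1.89539032e-02]), 'qd': array([ 0.00107549, -0.00091253, -0.00147332,  0.00078048,  0.00016526,
        0.00159147]), 'effort': array([ 6.11561118e-04, -5.45608771e+01, -2.74325341e+01,  6.45531085e-02,
        1.86820782e-02, -1.69485827e-05]), 'tool_pos': array([ 0.25343843, -0.57082308,  0.24071414]), 'eef_rot': array([-3.07208699e+00, -6.51174233e-01,  3.84664438e-04]), 'force': array([-0.14005502,  0.20124763,  0.20414609]), 'torque': array([-0.00517967,  0.03258461, -0.04989513]), 'grip_force': 0.0, 'width': 0.9979194899662271}
```

View pics/a.png

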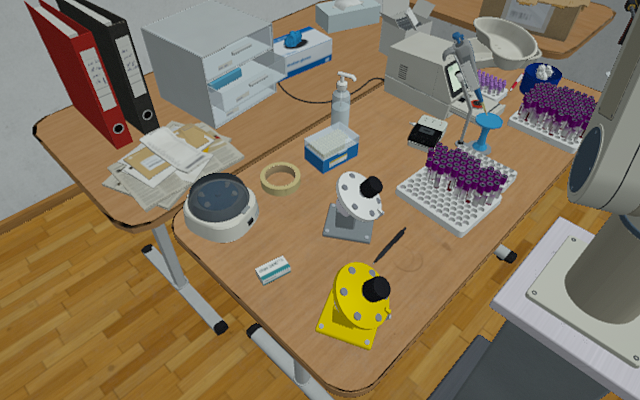

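View pics/b.png

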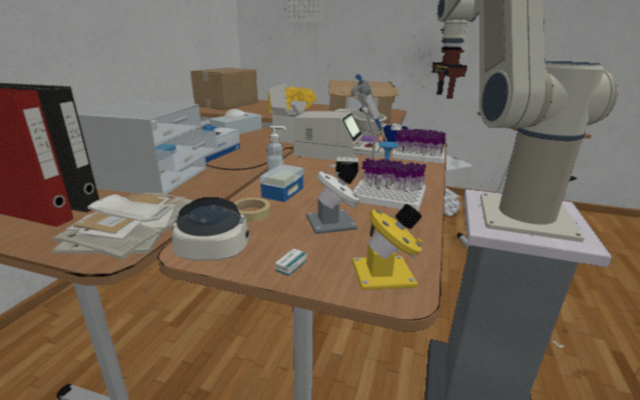

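The scene view shows two candidates: a white rotor on a grey stand (disc ~(358,195), knob ~(371,187)) and a yellow stand (~(360,300)). The white one fits the description and the yellow is the look-alike. In the side view the white rotor is at (338,190). I'll confirm with an enlarged crop and fit the disc and knob.

```bash
cat > m.py <<'E'
from h import *
from scipy.optimize import least_squares
out=[]
for n,box in(("a",(325,160,392,250)),("b",(305,165,362,235))):
    d=np.load(n+".npz"); x0,y0,x1,y1=box
    F=d["frame"][y0:y1,x0:x1].astype(int); W=d["W"][y0:y1,x0:x1]; ok=d["range_z"][y0:y1,x0:x1]>0
    hi=(W[...,2]>0.03)&ok
    white=hi&(F.min(-1)>165)
    P=W[white]; c=np.median(P,0); P=P[np.linalg.norm(P-c,axis=1)<.09]
    # ransac plane
    rng=np.random.default_rng(0); best=0
    for _ in range(500):
        q=P[rng.choice(len(P),3,False)]; nn=np.cross(q[1]-q[0],q[2]-q[0]); L=np.linalg.norm(nn)
        if L<1e-6: continue
        nn/=L; I=abs((P-q[0])@nn)<.002
        if I.sum()>best: best=I.sum();B=I
    Q=P[B]; cc=Q.mean(0); nn=np.linalg.svd(Q-cc)[2][2]; nn*=np.sign(nn[2])
    blk=ok&(F.max(-1)<70)&(W[...,2]>0.09); K=W[blk]; K=K[np.linalg.norm(K-c,axis=1)<.12]
    print(n,len(P),best,"c",cc,"n",nn,"tilt",np.degrees(np.arccos(nn[2])),"az",np.degrees(np.arctan2(nn[1],nn[0])))
    h=(K-cc)@nn; print(" knob n",len(K),K.mean(0),"h pct",np.percentile(h,[2,50,98]))
    ht=K[h>np.percentile(h,98)-.004] ; print(" knobtop",len(ht),ht.mean(0))
    g=ok&(abs(W[...,2]-.012)<.003); print(" foot",g.sum(),W[g].mean(0),W[g].min(0),W[g].max(0)) if g.sum() else 0
    # foot rectangle
    if g.sum()>20: print(cv2.minAreaRect((W[g][:,:2]*1000).astype(np.float32)))
E
python3 m.py
python3 -c "
from h import *
a=np.load('a.npz')['frame'][150:260,300:410];b=np.load('b.npz')['frame'][155:245,290:380]
save('c.png',np.hstack([cv2.resize(a,(400,400),interpolation=2),cv2.resize(b,(400,400),interpolation=2)]))"
```

```text
a 1057 576 c [0.4659063  0.22448469 0.11215072] n [-0.47776502 -0.23850278  0.84549217] tilt 32.275294071769245 az -153.47139142833345
 knob n 356 [0.44822556 0.20278263 0.13877954] h pct [0.01594506 0.04048737 0.0462893 ]
 knobtop 159 [0.44496297 0.19402227 0.14428649]
 foot 847 [0.47787641 0.22961975 0.01140296] [0.37384063 0.06987613 0.00902406] [0.64728119 0.28434262 0.01497167]
((531.3134765625, 194.47549438476562), (133.4720916748047, 302.04876708984375), 64.80931091308594)
b 210 150 c [0.46262027 0.23432877 0.11294967] n [-0.49371149 -0.20708607  0.84460898] tilt 32.36993481455859 az -157.24450680347903
 knob n 229 [0.45011189 0.20815763 0.13427901] h pct [0.01325327 0.03015477 0.0444641 ]
 knobtop 40 [0.4441515  0.20041935 0.14482306]
 foot 546 [0.48153871 0.20991367 0.01128649] [ 0.41530914 -0.19577928  0.00900405] [0.61162051 0.28776506 0.01491424]
((509.6317443847656, 40.105010986328125), (135.21897888183594, 491.4090576171875), 8.264606475830078)
```

View pics/c.png

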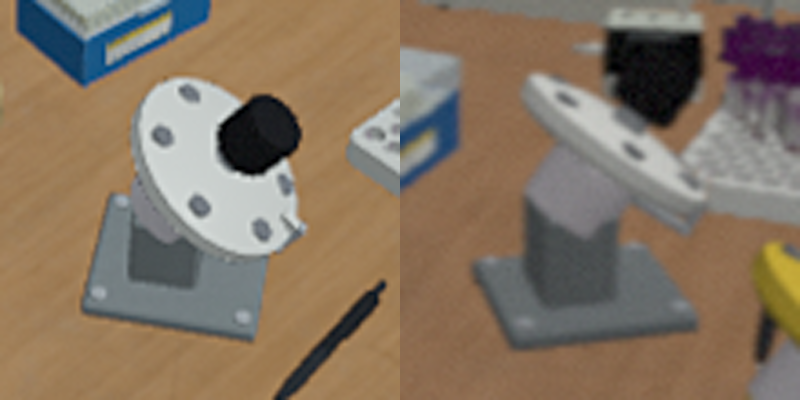

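The crop confirms it: a white disc with a black knob on a grey stand, knob at scene (371,187), lug on the low rim. Next is a joint model fit of disc and knob from both views.

```bash
cat > fit.py <<'E'
from h import *
from scipy.optimize import least_squares
def cyl(p,r,a,b):
    rr=np.hypot(p[:,0],p[:,1])-r; z=np.maximum(a-p[:,2],p[:,2]-b)
    return np.hypot(np.maximum(rr,0),np.maximum(z,0))+np.minimum(np.maximum(rr,z),0)
def fit(sets,nm):
    Ps=[]
    for n,box in sets:
        d=np.load(n+".npz"); x0,y0,x1,y1=box
        F=d["frame"][y0:y1,x0:x1].astype(int); W=d["W"][y0:y1,x0:x1]; ok=d["range_z"][y0:y1,x0:x1]>0
        near=ok&(np.linalg.norm(W-[.46,.22,.12],axis=-1)<.09)&(W[...,2]>.06)
        Ps.append(W[near&((F.min(-1)>165)|(F.max(-1)<60))])
    P=np.vstack(Ps)
    def loc(q):
        M=R.from_euler("z",q[2])*R.from_euler("y",-np.radians(35))
        return M.inv().apply(P-[q[0],q[1],.09])-[0,0,q[3]]
    def res(q):
        p=loc(q); return np.minimum(abs(cyl(p,.06,-.022,0)),abs(cyl(p,.019,.010,.044)))*1e3
    s=least_squares(res,[.475,.235,.43,.03],loss="soft_l1",f_scale=2,x_scale=[.01,.01,.1,.01])
    q=s.x; n=(R.from_euler("z",q[2])*R.from_euler("y",-np.radians(35))).apply([0,0,1])
    g=np.array([q[0],q[1],.09])+n*(q[3]+.03)
    print(nm,len(P),q,"yawdeg",np.degrees(q[2]),"med res mm",np.median(res(q)),"grip",g,"n",n)
    return q,n,g
if __name__=="__main__":
    A=("a",(320,155,395,250));B=("b",(305,160,365,240))
    fit([A],"a");fit([B],"b");fit([A,B],"ab")
    for n,(x0,y0,x1,y1) in(A,B):   # foot
        d=np.load(n+".npz");W=d["W"][y0:y1,x0:x1];F=d["frame"][y0:y1,x0:x1].astype(int)
        g=(abs(W[...,2]-.012)<.004)&(np.linalg.norm(W[...,:2]-[.475,.24],axis=-1)<.09)&(F[...,2]>F[...,0]-8)
        print("foot",g.sum(),cv2.minAreaRect((W[g][:,:2]*1000).astype(np.float32)))
E
python3 fit.py
```

```text
a 1404 [0.47683943 0.20943497 0.5231469  0.0196748 ] yawdeg 29.974109571932743 med res mm 1.459757714872719 grip [0.45215795 0.19519997 0.13069122] n [-0.49686131 -0.28656373  0.81915204]
b 431 [0.47945484 0.23852354 0.43780801 0.02860797] yawdeg 25.084551469510476 med res mm 2.2080711575912586 grip [0.44900926 0.2242718  0.13800883] n [-0.51947851 -0.24317074  0.81915204]
ab 1835 [0.47698456 0.20890232 0.51093489 0.01968632] yawdeg 29.274412685597113 med res mm 1.3961488691986192 grip [0.45212532 0.19496656 0.13070065] n [-0.50032369 -0.28047483  0.81915204]
foot 852 ((483.8652038574219, 218.01025390625), (108.00477600097656, 99.74478912353516), 32.82572937011719)
foot 528 ((485.1491394042969, 218.3040008544922), (106.72636413574219, 97.32744598388672), 32.14335632324219)
```

```bash
cat > plan.py <<'E'
from h import *
def target(g,yaw,out):
    c,s=np.cos(yaw),np.sin(yaw);t=np.radians(35)
    n=np.array([-np.sin(t)*c,-np.sin(t)*s,np.cos(t)]); y=np.array([np.cos(t)*c,np.cos(t)*s,np.sin(t)]); z=-n
    return np.array(g)+out*n, R.from_matrix(np.stack([np.cross(y,z),y,z],1))
def rows(p0,r0,wps,pd=4):
    """wps: (p,R,nrows) ; prints tool-frame rows, with rounding folded in"""
    p,r=np.array(p0),r0
    for P,Q,N in wps:
        for k in range(N):
            d=r.inv().apply(P-p)/(N-k); w=(r.inv()*Q).as_rotvec()/(N-k)
            d=np.round(d,pd);w=np.round(w,3); print(*[f"{v:g}" for v in (*d,*w)],sep=", ")
            p=p+r.apply(d); r=r*R.from_rotvec(w)
    print("end",p)
E
python3 - <<'E'
from plan import *
W=np.vstack([np.load(n+".npz")["W"][np.load(n+".npz")["range_z"]>0] for n in "ab"])
g=np.array([.452,.195,.133]); yaw=np.radians(31); p,q=target(g,yaw,0)
L=q.inv().apply(W-g); rad=np.hypot(L[:,0],L[:,1])
m=(rad<.13)&(L[:,2]<-.03)&(L[:,2]>-.35); print("sweep hits",m.sum(), W[m][:8])
for x0,x1,y0,y1 in((.2,.55,-.65,-.45),(.2,.55,-.45,-.2),(.2,.55,-.2,0),(.2,.6,0,.12)):
    k=(W[:,0]>x0)&(W[:,0]<x1)&(W[:,1]>y0)&(W[:,1]<y1)&(W[:,2]>.03); z=W[k,2]; 
    print((x0,x1,y0,y1),len(z),np.percentile(z,[50,99,100]) if len(z) else 0, W[k].min(0) if len(z) else 0)
s=bot.state(); p0=s["tool_pos"]; r0=R.from_rotvec(s["eef_rot"])
hp,hq=target(g,yaw,.16)
print(hp)
mid=np.array([.40,-.18,.40])
Rm=R.from_rotvec((hq*r0.inv()).as_rotvec()*.5)*r0
up=np.array([.33,-.5,.38])
rows(p0,r0,[(up,r0,5),(mid,Rm,9),(hp,hq,10)])
E
```

```text
sweep hits 0 []
(0.2, 0.55, -0.65, -0.45) 5772 [0.08752718 0.54536563 0.55406516] [ 0.20016404 -0.64996468  0.03008659]
(0.2, 0.55, -0.45, -0.2) 4494 [0.06529923 0.17617184 0.54481302] [ 0.22343564 -0.44989786  0.03001971]
(0.2, 0.55, -0.2, 0) 6552 [0.08488398 0.33130584 0.51865106] [ 0.20002467 -0.19999654  0.03002728]
(0.2, 0.6, 0, 0.12) 3 [0.07558939 0.08642292 0.08664401] [3.31844036e-01 2.47281560e-04 6.94211872e-02]
[0.37333585 0.14773381 0.26406433]
0.0197, -0.0068, -0.0278, 0, 0, 0
0.0198, -0.0068, -0.0279, 0, 0, 0
0.0197, -0.0067, -0.0278, 0, 0, 0
0.0198, -0.0068, -0.0279, 0, 0, 0
0.0197, -0.0067, -0.0278, 0, 0, 0
0.0215, -0.0294, -0.0022, -0.025, 0.029, -0.091
0.0242, -0.0272, -0.0022, -0.025, 0.029, -0.091
0.0266, -0.0248, -0.0022, -0.025, 0.028, -0.091
0.0288, -0.0223, -0.002, -0.026, 0.028, -0.091
0.0308, -0.0195, -0.0017, -0.025, 0.029, -0.091
0.0324, -0.0166, -0.0012, -0.026, 0.028, -0.091
0.0339, -0.0135, -0.0006, -0.025, 0.029, -0.091
0.0349, -0.0104, 0, -0.026, 0.028, -0.091
0.0358, -0.0073, 0.0009, -0.025, 0.029, -0.09
0.0283, -0.0171, 0.0131, -0.023, 0.026, -0.082
0.0292, -0.0151, 0.0135, -0.023, 0.026, -0.082
0.03, -0.013, 0.014, -0.023, 0.026, -0.082
0.0307, -0.0108, 0.0145, -0.023, 0.026, -0.082
0.0311, -0.0086, 0.0151, -0.023, 0.026, -0.082
0.0313, -0.0064, 0.0157, -0.023, 0.025, -0.082
0.0313, -0.0042, 0.0163, -0.023, 0.026, -0.082
0.0311, -0.0021, 0.0171, -0.022, 0.026, -0.081
0.0308, 0.0001, 0.0179, -0.023, 0.025, -0.082
0.0302, 0.0021, 0.0186, -0.022, 0.026, -0.081
end [0.37329774 0.14775902 0.26410796]
```

```bash
python3 - <<'E'
from h import *
for n in "ab":
    d=np.load(n+".npz");W=d["W"];ok=d["range_z"]>0
    m=ok&(W[...,0]>.15)&(W[...,0]<.6)&(W[...,1]>-.45)&(W[...,1]<.1)&(W[...,2]>.14)
    v,u=np.nonzero(m); w=W[m]
    for lo,hi in((.14,.22),(.22,.3),(.3,.6)):
        k=(w[:,2]>lo)&(w[:,2]<=hi)
        if k.sum(): print(n,lo,k.sum(),"px",np.median(u[k]),np.median(v[k]),"x",np.percentile(w[k,0],[0,5,50]),"y",np.percentile(w[k,1],[0,50,100]))
E
```

```text
a 0.14 529 px 464.0 83.0 x [0.43186109 0.44156193 0.47724632] y [-0.33990961 -0.20602275 -0.1559686 ]
a 0.22 925 px 467.0 66.0 x [0.15003804 0.15368233 0.47661046] y [-0.19188947 -0.14987154  0.05579286]
a 0.3 2630 px 614.0 76.0 x [0.15000576 0.15195351 0.17048453] y [-0.1730588   0.00368369  0.05581387]
b 0.14 356 px 368.0 118.0 x [0.43421877 0.44413114 0.47826802] y [-0.41943036 -0.20266374 -0.15822878]
b 0.22 635 px 368.0 101.0 x [0.15004948 0.15226901 0.47639383] y [-0.18566622 -0.14560674  0.05676051]
b 0.3 2307 px 489.0 40.0 x [0.15000581 0.15173017 0.16957782] y [-0.4495369   0.00414107  0.05708188]
```

```bash
python3 - <<'E'
from plan import *
g=np.array([.452,.195,.133]); yaw=np.radians(31)
s=bot.state(); p0=s["tool_pos"]; r0=R.from_rotvec(s["eef_rot"])
hp,hq=target(g,yaw,.16)
Rm=R.from_rotvec((hq*r0.inv()).as_rotvec()*.5)*r0
rows(p0,r0,[(np.array([.31,-.46,.42]),r0,6),(np.array([.36,-.16,.47]),Rm,8),(hp,hq,10)],3)
E
```

```text
0.016, -0.013, -0.03, 0, 0, 0
0.016, -0.013, -0.03, 0, 0, 0
0.016, -0.013, -0.03, 0, 0, 0
0.016, -0.013, -0.03, 0, 0, 0
0.016, -0.013, -0.03, 0, 0, 0
0.017, -0.014, -0.029, 0, 0, 0
0.021, -0.032, -0.006, -0.029, 0.032, -0.102
0.024, -0.029, -0.006, -0.028, 0.032, -0.102
0.027, -0.026, -0.006, -0.029, 0.032, -0.102
0.03, -0.023, -0.006, -0.028, 0.032, -0.102
0.032, -0.02, -0.006, -0.029, 0.032, -0.102
0.035, -0.016, -0.006, -0.029, 0.033, -0.103
0.036, -0.013, -0.005, -0.028, 0.032, -0.102
0.038, -0.009, -0.003, -0.029, 0.033, -0.103
0.027, -0.015, 0.021, -0.023, 0.026, -0.082
0.027, -0.013, 0.021, -0.023, 0.026, -0.082
0.028, -0.012, 0.022, -0.023, 0.026, -0.082
0.028, -0.01, 0.022, -0.023, 0.026, -0.082
0.028, -0.008, 0.023, -0.023, 0.026, -0.082
0.028, -0.006, 0.023, -0.022, 0.026, -0.082
0.028, -0.004, 0.024, -0.023, 0.025, -0.081
0.027, -0.003, 0.025, -0.022, 0.026, -0.082
0.027, -0.001, 0.025, -0.023, 0.025, -0.081
0.026, 0, 0.026, -0.022, 0.026, -0.082
end [0.37332632 0.1472317  0.2638612 ]
```

Call:
move_arm --pt "0.016 -0.013 -0.03 0 0 0 -1" --pt "0.016 -0.013 -0.03 0 0 0 -1" --pt "0.016 -0.013 -0.03 0 0 0 -1" --pt "0.016 -0.013 -0.03 0 0 0 -1" --pt "0.016 -0.013 -0.03 0 0 0 -1" --pt "0.017 -0.014 -0.029 0 0 0 -1" --pt "0.021 -0.032 -0.006 -0.029 0.032 -0.102 -1" --pt "0.024 -0.029 -0.006 -0.028 0.032 -0.102 -1"

```text
time: 1.1
tool_pos: [0.3228, -0.3835, 0.4322]
eef_rot: [2.946, 0.952, 0.117]
force: [0.2, 0.0, 0.2]
width: 1.001
grip_force: 0.0
```

Call:
move_arm --pt "0.027 -0.026 -0.006 -0.029 0.032 -0.102 -1" --pt "0.03 -0.023 -0.006 -0.028 0.032 -0.102 -1" --pt "0.032 -0.02 -0.006 -0.029 0.032 -0.102 -1" --pt "0.035 -0.016 -0.006 -0.029 0.033 -0.103 -1" --pt "0.036 -0.013 -0.005 -0.028 0.032 -0.102 -1" --pt "0.038 -0.009 -0.003 -0.029 0.033 -0.103 -1" --pt "0.027 -0.015 0.021 -0.023 0.026 -0.082 -1" --pt "0.027 -0.013 0.021 -0.023 0.026 -0.082 -1"

```text
time: 2.1
tool_pos: [0.3628, -0.0971, 0.4288]
eef_rot: [2.204, 1.887, 0.51]
force: [0.4, 0.7, -0.4]
width: 1.003
grip_force: 0.0
```

Call:
move_arm --pt "0.028 -0.012 0.022 -0.023 0.026 -0.082 -1" --pt "0.028 -0.01 0.022 -0.023 0.026 -0.082 -1" --pt "0.028 -0.008 0.023 -0.023 0.026 -0.082 -1" --pt "0.028 -0.006 0.023 -0.022 0.026 -0.082 -1" --pt "0.028 -0.004 0.024 -0.023 0.025 -0.081 -1" --pt "0.027 -0.003 0.025 -0.022 0.026 -0.082 -1" --pt "0.027 -0.001 0.025 -0.023 0.025 -0.081 -1" --pt "0.026 0 0.026 -0.022 0.026 -0.082 -1"

```text
time: 3.1
tool_pos: [0.3731, 0.1478, 0.2632]
eef_rot: [1.345, 2.389, 0.752]
force: [0.4, -0.1, 0.4]
width: 1.001
grip_force: 0.0
```

```bash
python3 - <<'E'
from plan import *
w=cam("wrist"); np.savez("w",**w); save("w1.png",w["frame"])
s=bot.state(); print(s["time"],s["tool_pos"],s["joints"].round(3),s["force"].round(2),s["torque"].round(3))
p,q=target([.452,.195,.133],np.radians(31),.16); print(p, np.degrees((q.inv()*R.from_rotvec(s["eef_rot"])).as_rotvec()))
E
```

```text
3.15 [0.37155929 0.14883354 0.26045481] [ 0.216 -0.153  2.417  0.573  0.348 -0.822] [-1.58 -0.7  -2.29] [-0.19   0.166  0.035]
[0.37333585 0.14773381 0.26406433] [ 0.19776214  0.15970676 -0.37794169]
```

View pics/w1.png

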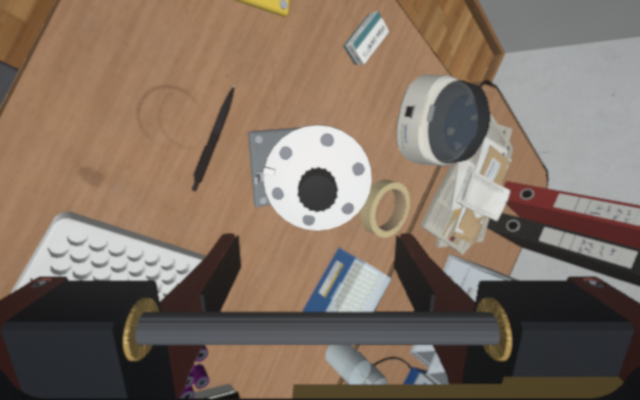

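Wrist view: rotor disc centre at about (316,178), knob at (318,188), lug and index finger on the left rim at about (265,175). Marker, tape, tube rack and carton are all clear of the tool. Refit with this view.

```bash
cat > fw.py <<'E'
from fit import *
A=("a",(320,155,395,250));B=("b",(305,160,365,240));Wb=("w",(245,110,390,240))
fit([Wb],"w");fit([A,Wb],"aw")
d=np.load("w.npz"); W=d["W"];F=d["frame"].astype(int); ok=d["range_z"]>0
sub=np.zeros(ok.shape,bool); sub[115:240,250:385]=1
wh=sub&ok&(F.min(-1)>190)&(W[...,2]>.05)
P=W[wh]; c=P.mean(0); n=np.linalg.svd(P-c)[2][2]; n*=np.sign(n[2]); print("plane",c,n,np.degrees(np.arccos(n[2])),np.degrees(np.arctan2(-n[1],-n[0])))
I=abs((P-c)@n)<.003;P=P[I]; c=P.mean(0); n=np.linalg.svd(P-c)[2][2]; n*=np.sign(n[2]); print("plane",c,n,np.degrees(np.arccos(n[2])),np.degrees(np.arctan2(-n[1],-n[0])))
bl=sub&ok&(F.max(-1)<70); K=W[bl]; h=(K-c)@n; print(np.percentile(h,[2,20,50,80,98])); T=K[abs(h-.044)<.006]; print("top",len(T),T.mean(0),"center face->",T.mean(0)-.044*n)
m=np.zeros(ok.shape,np.uint8); m[wh]=255
cs=max(cv2.findContours(m,0,1)[0],key=cv2.contourArea)[:,0]; 
ray=np.stack([(cs[:,0]-d["cx"])/d["f"],(cs[:,1]-d["cy"])/d["f"],np.ones(len(cs))],1)@d["R"]; C=-d["R"].T@d["t"]
E=C+ray*(((c-C)@n)/(ray@n))[:,None]
ex=np.cross([0,0,1],n);ex/=np.linalg.norm(ex);ey=np.cross(n,ex)
X=(E-c)@np.stack([ex,ey],1)
s=least_squares(lambda q:(np.hypot(X[:,0]-q[0],X[:,1]-q[1])-q[2])*1e3,[0,0,.06],loss="soft_l1")
print("rim circle",c+s.x[0]*ex+s.x[1]*ey,"r",s.x[2])
E
python3 fw.py
```

```text
w 7303 [0.47797128 0.20806847 0.57966511 0.01983825] yawdeg 33.212364177304266 med res mm 1.7599027130449572 grip [0.45405487 0.19241064 0.13082511] n [-0.47988051 -0.31417293  0.81915204]
aw 8707 [0.47761869 0.20943855 0.56125821 0.02008236] yawdeg 32.157726539325466 med res mm 1.7430635231570728 grip [0.4532996  0.19414906 0.13102507] n [-0.48558184 -0.30528709  0.81915204]
plane [0.4648471  0.20899358 0.1057391 ] [-0.48274782 -0.30990126  0.81909447] 35.00575077434675 32.698543662530675
plane [0.46571502 0.20892378 0.10654126] [-0.48070189 -0.30912714  0.82058887] 34.856214281894694 32.74403834006921
[0.03045648 0.0455308  0.04637018 0.04703834 0.04795348]
top 1104 [0.44421589 0.19135686 0.14364164] center face-> [0.46536678 0.20495845 0.10753573]
rim circle [0.46745428 0.20450396 0.10589511] r 0.05802604358576874
```

```bash
python3 - <<'E'
from plan import *
s=bot.state(); g=[.4528,.1946,.1313]; yaw=np.radians(32.5)
p0,q=target([.452,.195,.133],np.radians(31),.16)
p0=np.array([.37333,.14723,.26386]); r0=q  # commanded
t=lambda o,a:(target(g,yaw,o)[0],target(g,yaw,o)[1]*R.from_euler("z",a))
rows(p0,r0,[(*t(.09,.6),5),(*t(0,.8),9)],4)
E
```

```text
-0.0003, -0, 0.0143, 0.001, 0.003, 0.116
-0.0004, -0, 0.0143, 0.001, 0.003, 0.116
-0.0004, 0.0001, 0.0144, 0.001, 0.003, 0.116
-0.0005, 0.0001, 0.0143, 0.001, 0.003, 0.115
-0.0005, 0.0002, 0.0143, 0, 0.003, 0.116
-0, -0, 0.01, 0, -0, 0.022
-0, -0, 0.01, 0, -0, 0.022
-0, -0, 0.01, 0, -0, 0.022
-0, -0, 0.01, 0, -0, 0.022
-0, -0, 0.01, 0, -0, 0.022
-0, -0, 0.01, 0, -0, 0.022
-0, -0, 0.01, 0, -0, 0.023
-0, -0, 0.01, 0, -0, 0.022
-0, -0.0001, 0.01, 0, -0, 0.023
end [0.45273742 0.19461683 0.13133009]
```

Call:
move_arm --pt "-0.0003 0 0.0143 0.001 0.003 0.116 -1" --pt "-0.0004 0 0.0143 0.001 0.003 0.116 -1" --pt "-0.0004 0.0001 0.0144 0.001 0.003 0.116 -1" --pt "-0.0005 0.0001 0.0143 0.001 0.003 0.115 -1" --pt "-0.0005 0.0002 0.0143 0 0.003 0.116 -1" --pt "0 0 0.01 0 0 0.022 -1" --pt "0 0 0.01 0 0 0.022 -1" --pt "0 0 0.01 0 0 0.022 -1"

```text
time: 4.15
tool_pos: [0.4244, 0.1757, 0.1804]
eef_rot: [2.153, 1.948, 0.904]
force: [0.3, -0.3, 0.9]
width: 1.001
grip_force: 0.0
```

Call:
move_arm --pt "0 0 0.01 0 0 0.022 -1" --pt "0 0 0.01 0 0 0.022 -1" --pt "0 0 0.01 0 0 0.022 -1" --pt "0 0 0.01 0 0 0.022 -1" --pt "0 0 0.01 0 0 0.022 -1" --pt "0 0 0.01 0 0 0.022 -1" --pt "0 0 0 0 0 0 -1" --pt "0 0 0 0 0 0 -1"

```text
time: 5.15
tool_pos: [0.453, 0.194, 0.1315]
eef_rot: [2.302, 1.825, 0.922]
force: [-0.1, 0.8, -0.6]
width: 1.002
grip_force: 0.0
```

```bash
python3 - <<'E'
from plan import *
w=cam("wrist"); np.savez("w2",**w); a=cam("scene"); np.savez("a2",**a)
save("w2.png",np.vstack([w["frame"][60:260],cv2.resize(a["frame"][130:260,260:468],(640,400))]))
s=bot.state(); print(s["time"],s["tool_pos"],s["joints"].round(3),s["force"].round(2),s["torque"].round(3))
p,q=target([.4528,.1946,.1313],np.radians(32.5),0); print(p, np.degrees((q.inv()*R.from_rotvec(s["eef_rot"])).as_rotvec()))
E
```

```text
5.25 [0.45297874 0.19402134 0.13163315] [ 0.287  0.349  2.353  2.331  0.22  -1.778] [-0.62 -0.67  0.09] [-0.215  0.18  -0.032]
[0.4528 0.1946 0.1313] [-5.17262662e-02 -1.46671620e-02  4.56914605e+01]
```

View pics/w2.png

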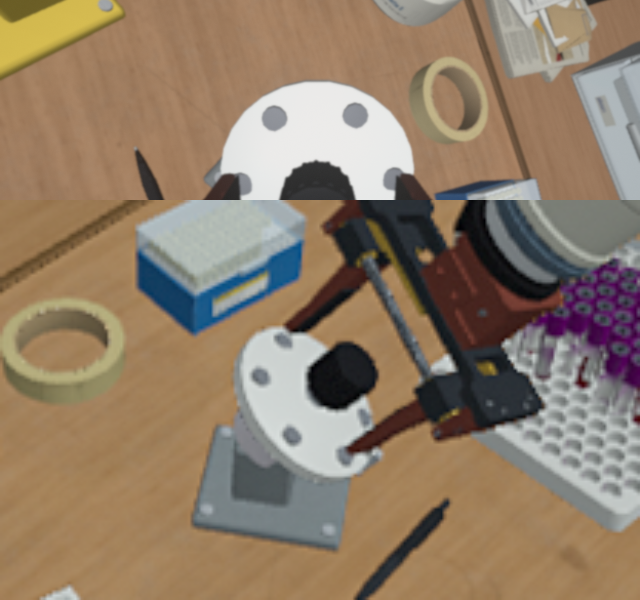

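The gripper is open around the knob, centred, with the fingers over the disc in both views. Joint 6 is at −1.78, so I'll roll it to mid-range before gripping.

Call:
move_arm --pt "0 0 0 0 0 0.18 -1" --pt "0 0 0 0 0 0.18 -1" --pt "0 0 0 0 0 0.18 -1" --pt "0 0 0 0 0 0.18 -1" --pt "0 0 0 0 0 0.18 -1" --pt "0 0 0 0 0 0.18 -1" --pt "0 0 0 0 0 0.18 -1" --pt "0 0 0 0 0 0.18 -1"

```text
time: 6.25
tool_pos: [0.453, 0.1941, 0.1317]
eef_rot: [-2.699, 0.142, -0.695]
force: [-0.4, -0.4, -0.7]
width: 1.003
grip_force: 0.0
```

Call:
move_arm --pt "0 0 0 0 0 0.18 -1" --pt "0 0 0 0 0 0.18 0.4" --pt "0 0 0 0 0 0 1" --pt "0 0 0 0 0 0 1" --pt "0 0 0 0 0 0 1" --pt "0 0 0 0 0 0 1" --pt "0 0 0 0 0 0 1" --pt "0 0 0 0 0 0 1" --squeeze 40

```text
time: 7.25
tool_pos: [0.4531, 0.1944, 0.1314]
eef_rot: [-2.575, 0.602, -0.584]
force: [-0.1, 2.7, 1.8]
width: 0.426
grip_force: 40.0
```

```bash
cat > st.py <<'E'
from plan import *
s=bot.state(); n=target([0]*3,np.radians(32.5),0)[1].apply([0,0,-1])
print(s["time"],s["tool_pos"].round(4),"J",s["joints"].round(3),"F",s["force"].round(1),"T",s["torque"].round(3),"Tn %.3f"%(s["torque"]@n),"eff6 %.4f"%s["effort"][5],"w",s["width"],s["grip_force"])
print("dev deg",np.degrees((target([0]*3,np.radians(32.5),0)[1].inv()*R.from_rotvec(s["eef_rot"])).as_rotvec()).round(2))
E
python3 st.py
```

```text
7.25 [0.4531 0.1944 0.1314] J [0.287 0.35  2.353 2.333 0.221 0.021] F [-0.1  2.7  1.8] T [0.231 0.203 0.217] Tn 0.003 eff6 -0.0128 w 0.4259121821529655 40.00010848045349
dev deg [-2.000e-02  6.000e-02  1.488e+02]
```

Call:
move_arm --pt "0 0 0 0 0 0.14 1" --pt "0 0 0 0 0 0.14 1" --pt "0 0 0 0 0 0.14 1" --pt "0 0 0 0 0 0.14 1" --pt "0 0 0 0 0 0.14 1" --pt "0 0 0 0 0 0.14 1" --pt "0 0 0 0 0 0.14 1" --pt "0 0 0 0 0 0.14 1"

```text
time: 8.25
tool_pos: [0.4531, 0.1944, 0.1314]
eef_rot: [-1.783, 1.806, -0.168]
force: [-0.5, 1.9, 2.0]
width: 0.426
grip_force: 40.0
```

```bash
python3 st.py
```

```text
8.25 [0.4531 0.1944 0.1314] J [0.287 0.35  2.353 2.333 0.221 1.146] F [-0.5  1.9  2. ] T [0.358 0.308 0.285] Tn -0.035 eff6 -1.5335 w 0.42619656677277906 39.996652007102966
dev deg [-2.0000e-02 -6.0000e-02 -1.4676e+02]
```

Call:
move_arm --pt "0 0 0 0 0 0.14 1" --pt "0 0 0 0 0 0.14 1" --pt "0 0 0 0 0 0.14 1" --pt "0 0 0 0 0 0.14 1" --pt "0 0 0 0 0 0.14 1" --pt "0 0 0 0 0 0.14 1" --pt "0 0 0 0 0 0.14 1" --pt "0 0 0 0 0 0.14 1"

```text
time: 9.25
tool_pos: [0.4531, 0.1945, 0.1314]
eef_rot: [-0.555, 2.492, 0.275]
force: [-0.9, 1.2, 3.0]
width: 0.43
grip_force: 40.0
```

```bash
python3 st.py
```

```text
9.25 [0.4531 0.1945 0.1314] J [0.287 0.35  2.353 2.333 0.221 2.266] F [-0.9  1.2  3. ] T [0.417 0.152 0.341] Tn 0.030 eff6 -1.4775 w 0.4302356344331306 39.99666452407837
dev deg [-5.000e-02 -4.000e-02 -8.259e+01]
```

```bash
cat > ang.py <<'E'
from plan import *
yaw=np.radians(32.5);c,s=np.cos(yaw),np.sin(yaw);t=np.radians(35)
n=np.array([-np.sin(t)*c,-np.sin(t)*s,np.cos(t)]);d=np.array([-np.cos(t)*c,-np.cos(t)*s,-np.sin(t)]);e2=np.cross(n,d)
F0=np.array([.4528,.1946,.1313])-.03*n
TH=np.radians(np.arange(0,360,1.)); RR=np.linspace(.03,.07,81)
def polar(im,off=0.):
    P=F0+off*n+RR[:,None,None]*(np.cos(TH)[None,:,None]*d+np.sin(TH)[None,:,None]*e2)
    q=P@im["R"].T+im["t"]; u=im["f"]*q[...,0]/q[...,2]+im["cx"]; v=im["f"]*q[...,1]/q[...,2]+im["cy"]
    return cv2.remap(im["frame"],u.astype(np.float32),v.astype(np.float32),cv2.INTER_LINEAR)
if __name__=="__main__":
    import sys
    out=[]
    for f in sys.argv[2:]:
        p=polar(np.load(f+".npz")); out.append(cv2.resize(p[::-1],(720,97)))
    save(sys.argv[1],np.vstack(out)[:600])
E
python3 - <<'E'
from h import *
for c,n in(("scene","a3"),("side","b3"),("wrist","w3")): np.savez(n,**cam(c))
E
python3 ang.py p1.png a b w a3 b3 w3
```

```text
(no output)
```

View pics/p1.png

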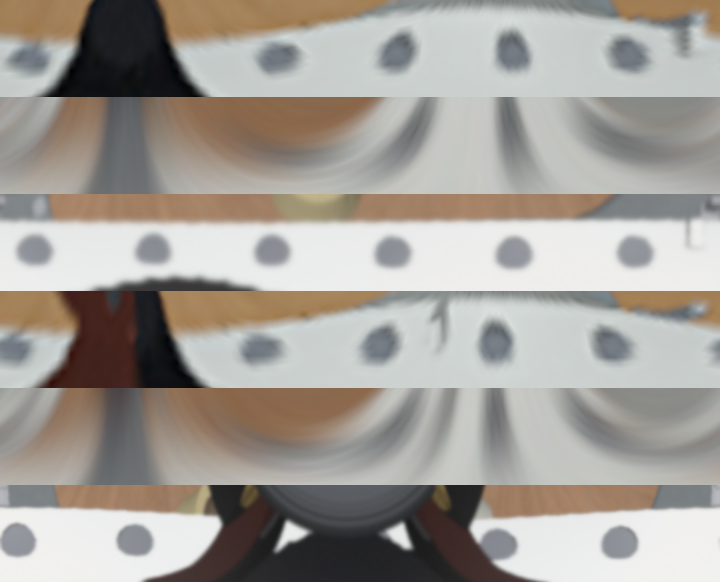

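The polar strips show the lug at about 347° initially (θ≈−13°), midway between caps, and at about 220° now. That matches the commanded −128°. Now release and watch, tracking the caps numerically.

Call:
move_arm --pt "0 0 0 0 0 0 -1" --pt "0 0 0 0 0 0 -1" --pt "0 0 0 0 0 0 -1" --pt "0 0 0 0 0 0 -1" --pt "0 0 0 0 0 0 -1" --pt "0 0 0 0 0 0 -1" --pt "0 0 0 0 0 0 -1" --pt "0 0 0 0 0 0 -1"

```text
time: 10.4
tool_pos: [0.4529, 0.1941, 0.1312]
eef_rot: [-0.56, 2.491, 0.273]
force: [-0.2, 0.2, 0.1]
width: 0.998
grip_force: 0.0
```

```bash
cat > tr.py <<'E'
from ang import *
import sys
def phase(im,lo=120,hi=345):
    """lug angle mod 60 from the cap ring (lug lies midway between caps)"""
    p=polar(im).astype(float); band=p[26:36].mean(0)      # r 43..48 mm
    g=band.mean(-1); ok=(np.ptp(band,axis=-1)<25)&(g>90)
    deg=np.arange(360); ok&=(deg>lo)&(deg<hi)
    best=[]
    for ph in np.arange(0,60,.25):
        m=np.exp(-.5*(((deg-ph-30+30)%60-30)/5.)**2)      # caps at ph
        A=np.stack([m,np.ones(360),deg/360.],1)[ok]; r=np.linalg.lstsq(A,g[ok],rcond=None)
        best.append((r[1][0] if r[0][0]<0 else 1e12,ph))
    return (min(best)[1]+30)%60, ok.sum()
def strip(im): return cv2.resize(polar(im)[::-1],(720,97))
if __name__=="__main__":
    for f in sys.argv[1:]: print(f,[phase(np.load(f+".npz"),*r) for r in((120,345),(0,360))])
E
cat > look.py <<'E'
from tr import *
n=sys.argv[1]; a=cam("scene");np.savez("a"+n,**a); w=cam("wrist");np.savez("w"+n,**w)
print(bot.state()["time"],"scene",phase(a),"wrist",phase(w,0,360),bot.state()["width"])
E
python3 tr.py a w a3 w3; python3 look.py 4
```

```text
a [(np.float64(16.75), np.int64(224)), (np.float64(16.25), np.int64(306))]
w [(np.float64(16.25), np.int64(224)), (np.float64(16.5), np.int64(359))]
a3 [(np.float64(8.0), np.int64(224)), (np.float64(7.75), np.int64(304))]
w3 [(np.float64(9.0), np.int64(123)), (np.float64(8.75), np.int64(244))]
10.5 scene (np.float64(57.5), np.int64(224)) wrist (np.float64(57.0), np.int64(309)) 1.0021438859450813
```

Call:
move_arm --pt "0 0 0 0 0 -0.18 -1" --pt "0 0 0 0 0 -0.18 -1" --pt "0 0 0 0 0 -0.18 -1" --pt "0 0 0 0 0 -0.18 -1" --pt "0 0 0 0 0 -0.18 -1" --pt "0 0 0 0 0 -0.18 -1" --pt "0 0 0 0 0 -0.18 -1" --pt "0 0 0 0 0 -0.18 -1"

```text
time: 11.5
tool_pos: [0.4529, 0.1941, 0.1312]
eef_rot: [-2.071, 1.5, -0.297]
force: [1.1, -0.2, 0.3]
width: 0.996
grip_force: 0.0
```

```bash
python3 look.py 5
```

```text
11.6 scene (np.float64(57.0), np.int64(201)) wrist (np.float64(55.25), np.int64(307)) 1.0008851552007187
```

Call:
move_arm --pt "0 0 0 0 0 -0.18 -1" --pt "0 0 0 0 0 -0.18 -1" --pt "0 0 0 0 0 -0.18 -1" --pt "0 0 0 0 0 -0.18 -1" --pt "0 0 0 0 0 -0.18 -1" --pt "0 0 0 0 0 -0.18 -1" --pt "0 0 0 0 0 -0.18 -1" --pt "0 0 0 0 0 -0.18 -1"

```text
time: 12.6
tool_pos: [0.4529, 0.1941, 0.1312]
eef_rot: [-2.748, -0.25, -0.773]
force: [-0.1, 0.4, 0.2]
width: 1.001
grip_force: 0.0
```

```bash
python3 look.py 6
```

```text
12.7 scene (np.float64(57.0), np.int64(224)) wrist (np.float64(56.5), np.int64(307)) 1.0001466167578996
```

Call:
move_arm --pt "0 0 0 0 0 -0.18 -1" --pt "0 0 0 0 0 -0.18 -1" --pt "0 0 0 0 0 -0.18 -1" --pt "0 0 0 0 0 -0.18 -1" --pt "0 0 0 0 0 -0.18 -1" --pt "0 0 0 0 0 -0.18 -1" --pt "0 0 0 0 0 -0.18 -1" --pt "0 0 0 0 0 -0.18 -1"

```text
time: 13.7
tool_pos: [0.4529, 0.1941, 0.1312]
eef_rot: [1.977, 2.074, 0.877]
force: [0.5, 0.4, -1.1]
width: 0.995
grip_force: 0.0
```

```bash
python3 look.py 7
```

```text
13.8 scene (np.float64(56.75), np.int64(224)) wrist (np.float64(56.0), np.int64(305)) 0.9999852991602771
```

```bash
python3 ang.py p2.png a3 a4 a7 w7; python3 st.py
```

```text
13.8 [0.4529 0.1941 0.1312] J [ 0.287  0.35   2.353  2.333  0.22  -2.054] F [-0.1  0.2 -0.6] T [-0.158  0.105 -0.003] Tn 0.042 eff6 -1.4816 w 0.9999852991602771 0.0
dev deg [-1.000e-02 -2.000e-02  2.991e+01]
```

View pics/p2.png

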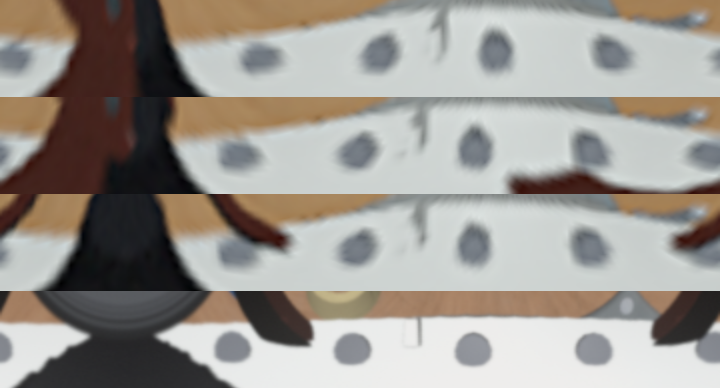

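Rest 1 is with the lug at about 206.5°, reached by creeping −12° after release. So heavy-down is further negative (lug about 172–187°). Regrip and carry it past to the other side.

Call:
move_arm --pt "0 0 0 0 0 0 0.4" --pt "0 0 0 0 0 0 1" --pt "0 0 0 0 0 0 1" --pt "0 0 0 0 0 0 1" --pt "0 0 0 0 0 0 1" --pt "0 0 0 0 0 0 1" --pt "0 0 0 0 0 0 1" --pt "0 0 0 0 0 0.08 1" --squeeze 40

```text
time: 14.8
tool_pos: [0.4531, 0.1941, 0.1313]
eef_rot: [2.073, 2.007, 0.892]
force: [0.6, -0.5, 1.1]
width: 0.427
grip_force: 40.0
```

Call:
move_arm --pt "0 0 0 0 0 0.14 1" --pt "0 0 0 0 0 0.14 1" --pt "0 0 0 0 0 0.14 1" --pt "0 0 0 0 0 0.14 1" --pt "0 0 0 0 0 0.14 1" --pt "0 0 0 0 0 0.14 1" --pt "0 0 0 0 0 0.14 1" --pt "0 0 0 0 0 0.14 1"

```text
time: 15.8
tool_pos: [0.4528, 0.1943, 0.1312]
eef_rot: [-2.749, -0.581, -0.83]
force: [0.5, 1.2, 0.9]
width: 0.427
grip_force: 40.0
```

Call:
move_arm --pt "0 0 0 0 0 0.14 1" --pt "0 0 0 0 0 0.14 1" --pt "0 0 0 0 0 0.14 1" --pt "0 0 0 0 0 0.14 1" --pt "0 0 0 0 0 0.14 1" --pt "0 0 0 0 0 0.14 1" --pt "0 0 0 0 0 0.1 1" --pt "0 0 0 0 0 0 1"

```text
time: 16.8
tool_pos: [0.4528, 0.1945, 0.1313]
eef_rot: [-2.547, 0.675, -0.563]
force: [-1.4, 3.5, 0.5]
width: 0.424
grip_force: 40.0
```

```bash
python3 look.py 8; python3 st.py
```

```text
16.9 scene (np.float64(54.25), np.int64(224)) wrist (np.float64(53.0), np.int64(247)) 0.4285583487491806
16.9 [0.4529 0.1945 0.1313] J [0.288 0.35  2.353 2.333 0.221 0.079] F [-2.3  4.6  1.9] T [0.592 0.372 0.513] Tn 0.019 eff6 0.0755 w 0.4285583487491806 40.000115633010864
dev deg [2.0000e-02 6.0000e-02 1.5211e+02]
```

Call:
move_arm --pt "0 0 0 0 0 0 -1" --pt "0 0 0 0 0 0 -1" --pt "0 0 0 0 0 0 -1" --pt "0 0 0 0 0 0 -1" --pt "0 0 0 0 0 0 -1" --pt "0 0 0 0 0 0 -1" --pt "0 0 0 0 0 0 -1" --pt "0 0 0 0 0 0 -1"

```text
time: 17.9
tool_pos: [0.4529, 0.1941, 0.1312]
eef_rot: [-2.548, 0.677, -0.563]
force: [0.1, -0.3, 0.1]
width: 1.002
grip_force: 0.0
```

```bash
python3 look.py 9
```

```text
18.0 scene (np.float64(50.75), np.int64(220)) wrist (np.float64(50.75), np.int64(310)) 1.0030447432161385
```

Call:
move_arm --pt "0 0 0 0 0 0 -1" --pt "0 0 0 0 0 0 -1" --pt "0 0 0 0 0 0 -1" --pt "0 0 0 0 0 0 -1" --pt "0 0 0 0 0 0 -1" --pt "0 0 0 0 0 0 -1" --pt "0 0 0 0 0 0 -1" --pt "0 0 0 0 0 0 -1"

```text
time: 19.0
tool_pos: [0.453, 0.1942, 0.1312]
eef_rot: [-2.548, 0.677, -0.563]
force: [-0.7, -0.3, -0.3]
width: 0.999
grip_force: 0.0
```

```bash
python3 look.py 10
```

```text
19.1 scene (np.float64(56.0), np.int64(218)) wrist (np.float64(55.5), np.int64(309)) 1.0000595818833986
```

Call:
move_arm --pt "0 0 0 0 0 0 -1" --pt "0 0 0 0 0 0 -1" --pt "0 0 0 0 0 0 -1" --pt "0 0 0 0 0 0 -1" --pt "0 0 0 0 0 0 -1" --pt "0 0 0 0 0 0 -1" --pt "0 0 0 0 0 0 -1" --pt "0 0 0 0 0 0 -1"

```text
time: 20.1
tool_pos: [0.4529, 0.1941, 0.1312]
eef_rot: [-2.548, 0.677, -0.563]
force: [-0.1, -0.2, 0.8]
width: 0.999
grip_force: 0.0
```

```bash
python3 look.py 11
```

```text
20.2 scene (np.float64(56.25), np.int64(218)) wrist (np.float64(55.5), np.int64(309)) 1.0014078322850926
```

```bash
python3 ang.py p3.png a8 a9 a11 w11
```

```text
(no output)
```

View pics/p3.png

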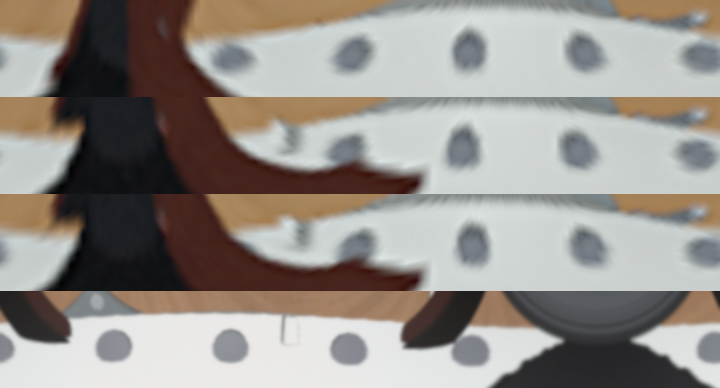

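The strips put the lug at about 146° (px 292). Rests at 206.5° and 146° give a midpoint of 176.2°, ±30° each side, which is consistent with the stated 20–35°. Grip and turn the rotor +30.3° (tool −0.529 rad).

Call:
move_arm --pt "0 0 0 0 0 0 0.4" --pt "0 0 0 0 0 0 1" --pt "0 0 0 0 0 0 1" --pt "0 0 0 0 0 0 1" --pt "0 0 0 0 0 0 1" --pt "0 0 0 0 0 0 1" --pt "0 0 0 0 0 0 1" --pt "0 0 0 0 0 -0.029 1" --squeeze 40

```text
time: 21.2
tool_pos: [0.4531, 0.1944, 0.1314]
eef_rot: [-2.561, 0.639, -0.574]
force: [-0.8, 2.6, 1.5]
width: 0.429
grip_force: 40.0
```

Call:
move_arm --pt "0 0 0 0 0 -0.1 1" --pt "0 0 0 0 0 -0.1 1" --pt "0 0 0 0 0 -0.1 1" --pt "0 0 0 0 0 -0.1 1" --pt "0 0 0 0 0 -0.1 1" --pt "0 0 0 0 0 0 1" --pt "0 0 0 0 0 0 1" --pt "0 0 0 0 0 0 1"

```text
time: 22.2
tool_pos: [0.4531, 0.1944, 0.1314]
eef_rot: [-2.723, -0.012, -0.727]
force: [-1.3, 3.7, 3.2]
width: 0.427
grip_force: 40.0
```

```bash
python3 look.py 12; python3 st.py
```

```text
22.3 scene (np.float64(26.25), np.int64(224)) wrist (np.float64(25.0), np.int64(241)) 0.4276724123735824
22.3 [0.453  0.1944 0.1314] J [ 0.287  0.35   2.353  2.333  0.221 -0.447] F [-0.3  4.1  2.5] T [0.683 0.088 0.408] Tn -0.024 eff6 -0.0400 w 0.4276724123735824 40.00050365924835
dev deg [-3.0000e-02  4.0000e-02  1.2198e+02]
```

Cap phase is 26.25° against the target 26.5°, and the grip is holding still. Handing in.

```bash
python3 -c "
from plant import ticket
print(ticket.sign_off())"
```

```text
the job is handed in; nothing more can be done
None
```

The job is handed in. The heavy side is held at the index finger, knob still gripped: the rotor came to rest 30° to either side, and I set it at the midpoint, within about 1° by the cameras.

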